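# Put the washed drinking set together on the yard bench

### The arm

A 7-joint arm with a two-finger parallel gripper is mounted at the origin on the work surface. World frame = base frame: x ahead of the robot, y to its left, z up, the work surface at z = 0. Lengths are in m, angles in rad, forces in N, time in s.
With the tool pointing down it reaches from about 0.425 to 0.875 m from the base axis. Payload 8.4 kg.
Tool frame: the origin (TCP) lies on the mounting face of the last link; the fingertips stand 173 mm ahead of it and the grasp point (between the pads) lies 155 mm ahead of it; z points along the fingers, y is the line along which they close (so a half turn about z gives the same grasp; the last joint's range is limited). The gripper opens to 85 mm and grips with 20 to 120 N. Pads are 22 mm wide; open, the fingers measure 114 mm over their backs; the gripper's body (76 mm by 85 mm) begins 54 mm behind the grasp point. The pads swing forward as they close: fully open they stand 13 mm farther back than shut.
Start: joints at [1.226, 0.333, 0.04, 1.465, -0.013, 1.343, -0.059], TCP at [0.158, -0.63, 0.405] pointing down, gripper open.
Joint ranges: [-2.58, 2.58], [-0.38, 2.09], [-1.3, 1.39], [0.25, 2.4], [-1.5, 4.64], [0.08, 2.09], [-2.65, 2.65]. Speed limits (rad/s): [2.22, 2.22, 2.79, 2.79, 3.14, 3.14, 3.14].

### API

Orientations are given as a unit quaternion [x, y, z, w].
In Python, from station import status, vision, robot gives the robot as it stands.
- The arm moves only by the tool send_rows, never from a script. Its argument "motion" is a list of rows, each an object of numbers: "dx", "dy", "dz": the shift along the tool's x, y, z in mm; "twist": the turn about the tool's z in degrees. In form: [{"dx": .., "dy": .., "dz": .., "twist": ..}, ...]. A call has 1 to 8 rows; each row shifts and turns the commanded pose from where the row before left it, along the tool's axes as they then stand; what a row does not reach is not made up. A row lasts 1/8 s, in which the tool goes at most 62.5 mm and 10.7 degrees, less where a joint would pass 70% of its speed; a pose out of reach is approached as far as the arm can. A call with a gripper value outside its range is refused whole. "claw" is the opening, from 0 (shut) to 1 (fully open), set as the call begins (left out, the last holds). The fingers move at their own pace and stop on an object; "force" is the grip in N (left out, the last holds). Time passes only in rows, so rows that do not move let the fingers close. It gives the time, the measured TCP pose, the force, the opening and the grip force at its end, in the units of the state.
- status.read_state(): the state, without advancing time (a new reading comes with each control period).
- vision.camera(name): name is "scene" or "top" or "wrist"; returns (picture, depth): 480x640x3 uint8, blue, green, red; 480x640 float32, m along the optical axis (not along the pixel's ray), 0 where there is no reading.
- vision.get_calibration(name): a dict with "fovy" (degrees; the focal length in pixels is half the picture's height over the tangent of half this angle, whatever the lens; pixels are square), "cx", "cy" (the principal point, pixels), "position" and "rotation" of the camera in the world; the wrist camera has in their place "T_tool_cam" (4x4, takes a point from camera to tool coordinates, whose origin is the TCP and whose axes are the flange's). Camera axes: x right, y down, z forward; pixel columns grow to the right and rows downward; lengths in m; the calibration is good to about 2 mm. A picture is of the moment at which its call begins: read the wrist's pose just before it. get_calibration takes no time and is no camera call.
- robot.hand_in(): hands the job in; it is judged then, once.
The state is a dict: "time_s": time; "qpos": joint angles; "dq": joint speeds; "joint_torque": joint torques, N m; "position": TCP position; "tcp_rot": TCP orientation; "force": force on the tool from outside, world axes, zero at the start; "moment": the same for the moment, N m; "grip_width": finger opening in m; "finger_force": force on a finger pad.
Only numpy, scipy, OpenCV 4.12 (cv2) and the standard library are available. Lean on these libraries where they do the work, as an engineer would, in place of code of your own. Each camera call takes 0.05 s, during which the arm holds its last target. There are 200 camera calls.

### The job

Put the washed drinking set up to dry: stand every steel straw that is in the wooden block in the bottle whose boot has the colour of the straw's grip, pushed down through the narrow neck to the bottom, and turn the blue cup upside down onto the drying peg, fully down. All four bottles must be left standing upright on the bench, and the scrubbing brush, the pot lid and the jar left where they are.

Things in the scene. Friction and masses are not known exactly. Their poses are not given: they have to be found in the camera images.
- block: fixed light-wood block, 55 (x) x 230 (y) x 65 high, in which the straws stand upright; origin at the centre of its underside. Four 10 mm square holes, 50 mm deep, in a row along its own y at -90, -30, +30, +90 mm
- straw_red_mid (a point): centre (half-way up) of the straw with the red grip: straight steel rod of 8 mm diameter with a round red rubber grip of 12 mm diameter over its top 40 mm, 160 mm long in all, 20 g; own z runs from foot to grip. The middle of the grip is 60 mm above this point along own z. Starts upright in the block, foot 15 mm above the bench; may be absent
- straw_red_foot (a point): centre of the foot end (lower tip, slightly pointed) of the red straw, 80 mm below its centre; own z points to the grip
- straw_yellow_mid (a point): centre (half-way up) of the straw with the yellow grip: straight steel rod of 8 mm diameter with a round yellow rubber grip of 12 mm diameter over its top 40 mm, 160 mm long in all, 20 g; own z runs from foot to grip. The middle of the grip is 60 mm above this point along own z. Starts upright in the block, foot 15 mm above the bench; may be absent
- straw_yellow_foot (a point): centre of the foot end (lower tip, slightly pointed) of the yellow straw, 80 mm below its centre; own z points to the grip
- straw_green_mid (a point): centre (half-way up) of the straw with the green grip: straight steel rod of 8 mm diameter with a round green rubber grip of 12 mm diameter over its top 40 mm, 160 mm long in all, 20 g; own z runs from foot to grip. The middle of the grip is 60 mm above this point along own z. Starts upright in the block, foot 15 mm above the bench; may be absent
- straw_green_foot (a point): centre of the foot end (lower tip, slightly pointed) of the green straw, 80 mm below its centre; own z points to the grip
- straw_blue_mid (a point): centre (half-way up) of the straw with the blue grip: straight steel rod of 8 mm diameter with a round blue rubber grip of 12 mm diameter over its top 40 mm, 160 mm long in all, 20 g; own z runs from foot to grip. The middle of the grip is 60 mm above this point along own z. Starts upright in the block, foot 15 mm above the bench; may be absent
- straw_blue_foot (a point): centre of the foot end (lower tip, slightly pointed) of the blue straw, 80 mm below its centre; own z points to the grip
- bottle_red: loose clear glass bottle with a red boot round its foot: body 56 mm diameter, 100 mm tall, about 220 g; origin at the centre of its underside, own z up. The mouth is on its axis: flared lip, 18 mm wide at the top, narrowing within 9 mm to a neck bore of 13 mm; glass floor 5 mm thick. Room for one straw, which may lean in it by up to about 0.3 rad. Slides on the bench if pushed
- bottle_yellow: loose clear glass bottle with a yellow boot round its foot: body 56 mm diameter, 100 mm tall, about 220 g; origin at the centre of its underside, own z up. The mouth is on its axis: flared lip, 18 mm wide at the top, narrowing within 9 mm to a neck bore of 13 mm; glass floor 5 mm thick. Room for one straw, which may lean in it by up to about 0.3 rad. Slides on the bench if pushed
- bottle_green: loose clear glass bottle with a green boot round its foot: body 56 mm diameter, 100 mm tall, about 220 g; origin at the centre of its underside, own z up. The mouth is on its axis: flared lip, 18 mm wide at the top, narrowing within 9 mm to a neck bore of 13 mm; glass floor 5 mm thick. Room for one straw, which may lean in it by up to about 0.3 rad. Slides on the bench if pushed
- bottle_blue: loose clear glass bottle with a blue boot round its foot: body 56 mm diameter, 100 mm tall, about 220 g; origin at the centre of its underside, own z up. The mouth is on its axis: flared lip, 18 mm wide at the top, narrowing within 9 mm to a neck bore of 13 mm; glass floor 5 mm thick. Room for one straw, which may lean in it by up to about 0.3 rad. Slides on the bench if pushed
- rest: fixed low wire rest of two parallel steel bars 28 mm apart, running along its own x, on a white 80 x 50 mm foot; origin at the centre of its underside. The cup lies on it
- cup_mid (a point): centre of the blue plastic cup: straight tumbler, outer diameter 56 mm, 80 mm long, wall 3 mm, 60 g. Own x runs along the cup's axis from its closed end to its open mouth. At the start it lies on its side in the rest, own x level (along the rest's x, away from the robot), centre 51 mm above the bench
- cup_floor (a point): centre of the cup's inner floor, 36 mm from the cup's centre towards its closed end (the closed end is 4 mm thick)
- cup_rim (a point): centre of the cup's mouth, 40 mm from the cup's centre along own x
- peg: fixed wooden drying peg: round foot 90 mm across and 8 mm thick, post 16 mm thick, flat round head 26 mm across; 90 mm tall; origin at the centre of its underside, z up. With the cup fully on, the cup's inner floor rests on the head and its rim hangs 14 mm above the bench
- peg_tip (a point): centre of the top of the drying peg, 90 mm above the bench
- brush: red scrubbing brush lying bristles down, 55 x 160 mm, 69 high, to be left alone; origin at the centre of its underside
- lid: aluminium pot lid, 194 mm across, 48 high over its knob, to be left alone; origin at the centre of its underside
- jar: closed glass jar, 76 mm diameter, 110 high, to be left alone; origin at the centre of its underside
- drawer: fixed clear plastic drawer unit, 170 mm wide and 90 high, half pulled out towards the robot (about 110 mm before to 200 mm behind its origin along own x), with clothes pegs inside; plays no part
There are look-alikes about, which are no part of the job. Leave any orange look-alike of the part that bears cup_mid alone.

How it is judged:
By the outcome, as a careful person would: the job done as asked, in the order asked, and still so for the second after the job is handed in, with the robot touching nothing.
Of straw_red, straw_yellow, straw_green, straw_blue only 3 to 4 are there at a start; the rules pass over those that are not, and their reading is None.
At some moment in a run one of bottle_red, bottle_yellow, bottle_green, bottle_blue may be knocked a few centimetres aside while the robot is not near it.
It also fails if it takes over 210 s, if anything falls off the work surface, if the arm or the gripper's body presses on something with over 40 N, if the wrist force passes 120 N, or if a joint passes its speed limit or range.

## Working session

There is one attempt and no reset: what is moved stays moved. The work goes in short steps, Python scripts to look and compute and a tool call to move; the robot and the scene stay as the last step left them, time stands still between calls to the robot, and variables do not carry over. Pictures are saved under pics/ and viewed, at most 14 in all, crops included, and the job is handed in when it is done.

Besides the shell and the picture viewer there is one more tool, called after ">>>" in YAML: its name, and indented under it one key for each argument. send_rows: Moves the arm, as the interface text tells. Its arguments: {"type":"object","properties":{"motion":{"type":"array","items":{"type":"object","properties":{"dx":{"type":"number"},"dy":{"type":"number"},"dz":{"type":"number"},"twist":{"type":"number"}}}},"claw":{"type":"number"},"force":{"type":"number"}},"required":["motion"]}

```bash
ls; mkdir -p pics
cat > h.py <<'E'
import numpy as np, cv2
from station import status, vision, robot
from scipy.spatial.transform import Rotation as R
def cam(n):
    s=status.read_state(); im,d=vision.camera(n); c=vision.get_calibration(n)
    f=240/np.tan(np.radians(c['fovy'])/2)
    if n=='wrist':
        T=np.eye(4);T[:3,:3]=R.from_quat(s['tcp_rot']).as_matrix();T[:3,3]=s['position']
        T=T@np.array(c['T_tool_cam'])
    else:
        T=np.eye(4);r=np.array(c['rotation']);T[:3,:3]=r if r.shape==(3,3) else R.from_quat(r).as_matrix();T[:3,3]=c['position']
    v,u=np.mgrid[:480,:640]
    P=np.stack([(u-c['cx'])/f*d,(v-c['cy'])/f*d,d],-1)@T[:3,:3].T+T[:3,3]
    P[d<=0]=np.nan
    return im,d,P,T,f,c
def ray(u,v,T,f,c,z):
    r=T[:3,:3]@np.array([(u-c['cx'])/f,(v-c['cy'])/f,1]); o=T[:3,3]
    return o+r*(z-o[2])/r[2]
E
python3 - <<'E'
from h import *
s=status.read_state();print(s)
for n in ('scene','top','wrist'):
    im,d,P,T,f,c=cam(n);cv2.imwrite(f'pics/{n}0.png',im);print(n,c);np.save(n+'P.npy',P);np.save(n+'I.npy',im)
E
```

```text
pics
{'time_s': 0.0, 'qpos': array([ 1.22584134,  0.33391389,  0.03989035,  1.46628334, -0.01340107,
        1.34331628, -0.05849054]), 'dq': array([ 7.94272995e-04, -7.20734794e-04, -1.08009615e-03, -7.68154598e-05,
        3.74373842e-04, -8.84278956e-04,  4.84464354e-04]), 'joint_torque': array([-1.00299990e-04, -6.58554697e+01,  1.36494365e+00, -4.05554259e+01,
        1.66625512e-02,  1.26562949e-02, -2.43567086e-05]), 'position': array([ 0.15807487, -0.63029856,  0.40381343]), 'tcp_rot': array([ 9.92461174e-01,  1.22556653e-01, -1.59004550e-04, -8.11932170e-04]), 'force': array([ 0.24138662, -0.51078284,  0.35054597]), 'moment': array([ 0.04058573,  0.02586457, -0.02781071]), 'finger_force': 0.0, 'grip_width': 0.08540923724136297}
scene {'fovy': 51.871874025889966, 'cx': 320.5203405604111, 'cy': 237.71019760801204, 'position': array([ 1.37849509, -0.22350514,  0.73203424]), 'rotation': array([ 0.73692203,  0.52046694, -0.25039538, -0.3512296 ])}
top {'fovy': 54.95056136361728, 'cx': 319.47854874347064, 'cy': 237.83230625097795, 'position': array([0.45031658, 0.06697797, 1.14644398]), 'rotation': array([-0.7008687 ,  0.7105588 , -0.04113661,  0.04687253])}
wrist {'fovy': 63.3593604454442, 'cx': 318.7431125695286, 'cy': 241.7473973230088, 'T_tool_cam': array([[-5.16804468e-05, -9.64854008e-01, -2.62786494e-01,
         6.58504700e-02],
       [ 9.99999563e-01,  1.95426481e-04, -9.14196327e-04,
         1.89647897e-03],
       [ 9.33421430e-04, -2.62786427e-01,  9.64853576e-01,
         3.23438409e-02],
       [ 0.00000000e+00,  0.00000000e+00,  0.00000000e+00,
         1.00000000e+00]])}
```

View pics/top0.png

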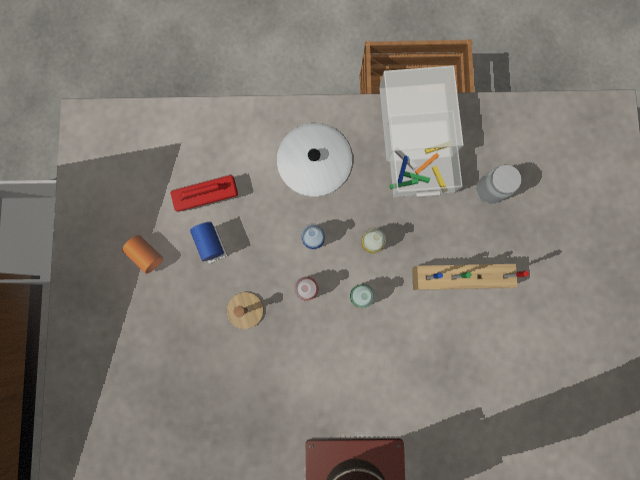

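View pics/scene0.png

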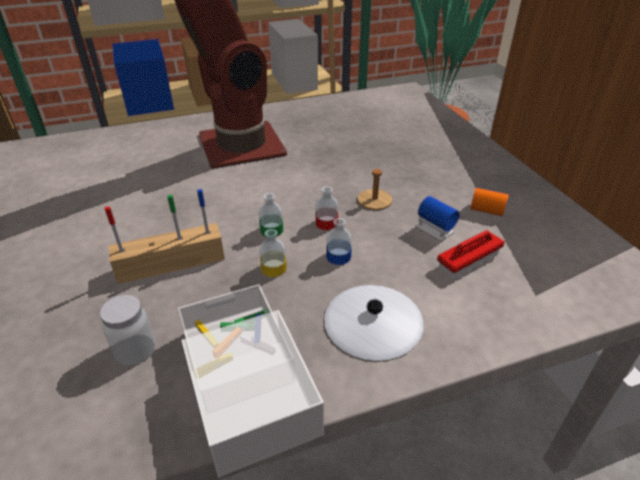

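The top view shows these:
- **Straws:** blue (435,276), green (466,275) and red (523,274). The yellow one is absent; its hole at (479,277) is empty.
- **Bottles:** blue (313,237), yellow (374,240), red (307,289) and green (361,296).
- **Cup:** blue (207,241). The orange look-alike is at (142,253).
- **Peg:** tip (239,311).
- **Other look-alikes:** clothes pegs in the drawer, around (420,170). They are not straws.

```bash
cat > m.py <<'E'
from h import *
def hsvmask(im,col):
    h=cv2.cvtColor(im,cv2.COLOR_BGR2HSV).astype(int);H,S,V=h[...,0],h[...,1],h[...,2]
    k={'red':(H<8)|(H>172),'yellow':(H>20)&(H<36),'green':(H>45)&(H<90),'blue':(H>98)&(H<130)}[col]
    return k&(V>40),S
E
python3 - <<'E'
from m import *
for n,boxes in (('top',{'blue':(425,268,447,284),'green':(455,268,475,284),'red':(505,266,535,284)}),('scene',{'red':(100,200,125,235),'green':(160,190,185,220),'blue':(190,180,215,215)})):
    P=np.load(n+'P.npy');im=np.load(n+'I.npy')
    for c,(a,b,e,g) in boxes.items():
        k,S=hsvmask(im,c);k=k&(S>130);m=np.zeros_like(k);m[b:g,a:e]=k[b:g,a:e]
        p=P[m];p=p[np.isfinite(p).all(1)];p=p[(p[:,2]>.12)&(p[:,2]<.19)]
        print(n,c,len(p),np.median(p,0).round(4),p[:,2].min().round(3),p[:,2].max().round(3), p[p[:,2]>p[:,2].max()-.012].mean(0).round(4))
P=np.load('topP.npy');im=np.load('topI.npy')
def st(nm,a,b,e,g,zl,zh):
    p=P[b:g,a:e].reshape(-1,3);p=p[(p[:,2]>zl)&(p[:,2]<zh)]
    if len(p): print(nm,len(p),p.mean(0).round(4),'mid',((p.min(0)+p.max(0))/2).round(4),'max',p.max(0).round(4))
    return p
st('block',405,255,525,300,.055,.075)
for nm,u,v in (('b_blue',313,237),('b_yel',374,240),('b_red',307,289),('b_grn',361,296)):
    st(nm,u-16,v-16,u+16,v+16,.012,.13)
    st(nm+'top',u-16,v-16,u+16,v+16,.085,.13)
p=st('cup',185,215,230,268,.055,.1)
st('peg',225,295,262,325,.08,.1)
st('pegfoot',225,290,268,332,.005,.012)
x=p[:,:2]-p[:,:2].mean(0);w,V=np.linalg.eigh(x.T@x);print('cup axis',V[:,1],np.ptp(x@V,0))
S=np.load('sceneP.npy')
for nm,u,v in (('b_blue',339,240),('b_yel',272,252),('b_red',327,208),('b_grn',270,215)):
    q=S[v-22:v+25,u-15:u+15].reshape(-1,3);q=q[(q[:,2]>.01)&(q[:,2]<.12)];print(nm,len(q),q.mean(0).round(3),q.max(0).round(3))
big=cv2.resize(im[215:325,280:400],None,fx=5,fy=5,interpolation=cv2.INTER_CUBIC)
cv2.imwrite('pics/bot.png',big)
E
```

```text
top blue 34 [ 0.4899 -0.1738  0.1726] 0.138 0.177 [ 0.4898 -0.1757  0.1737]
top green 34 [ 0.4897 -0.2337  0.1712] 0.137 0.178 [ 0.4903 -0.2356  0.1738]
top red 61 [ 0.4914 -0.3529  0.1662] 0.136 0.177 [ 0.4917 -0.356   0.1729]
scene red 82 [ 0.4979 -0.3564  0.1565] 0.134 0.175 [ 0.4979 -0.3565  0.1701]
scene green 48 [ 0.4983 -0.2372  0.1585] 0.138 0.175 [ 0.4974 -0.2374  0.1692]
scene blue 56 [ 0.4979 -0.1775  0.158 ] 0.138 0.176 [ 0.498  -0.1774  0.171 ]
block 2145 [ 0.491  -0.2672  0.0645] mid [ 0.4914 -0.2673  0.0651] max [ 0.5192 -0.1519  0.0748]
b_blue 439 [0.5907 0.0909 0.0687] mid [0.5941 0.0916 0.0577] max [0.6202 0.1191 0.1029]
b_bluetop 76 [0.596  0.0916 0.0977] mid [0.5951 0.0916 0.0951] max [0.6067 0.1031 0.1029]
b_yel 457 [ 0.5794 -0.0521  0.0679] mid [ 0.5837 -0.056   0.0579] max [ 0.6115 -0.0283  0.1037]
b_yeltop 81 [ 0.5844 -0.0569  0.0977] mid [ 0.5839 -0.057   0.095 ] max [ 0.5957 -0.0452  0.1037]
b_red 423 [0.4685 0.108  0.0716] mid [0.4697 0.1095 0.0613] max [0.4969 0.1367 0.1038]
b_redtop 77 [0.4692 0.1092 0.0985] mid [0.469  0.1088 0.0979] max [0.4814 0.1202 0.1038]
b_grn 441 [ 0.45   -0.022   0.0702] mid [ 0.4495 -0.0242  0.0588] max [0.477  0.0029 0.1037]
b_grntop 82 [ 0.4504 -0.0254  0.0979] mid [ 0.4504 -0.0251  0.0947] max [ 0.4617 -0.0126  0.1037]
cup 795 [0.5839 0.3423 0.0716] mid [0.5839 0.3436 0.0686] max [0.6302 0.3825 0.0823]
peg 103 [0.4186 0.2601 0.0886] mid [0.4192 0.2606 0.0881] max [0.4316 0.2729 0.0931]
pegfoot 804 [0.4182 0.2595 0.0077] mid [0.4205 0.2575 0.0084] max [0.4666 0.3091 0.0118]
cup axis [-0.92677525 -0.37561634] [0.0557652  0.08098412]
b_blue 957 [0.601 0.088 0.052] [0.629 0.122 0.101]
b_yel 919 [ 0.599 -0.059  0.054] [ 0.617 -0.009  0.101]
b_red 846 [0.504 0.1   0.06 ] [0.611 0.138 0.101]
b_grn 830 [ 0.484 -0.032  0.062] [0.6   0.003 0.101]
```

View pics/bot.png

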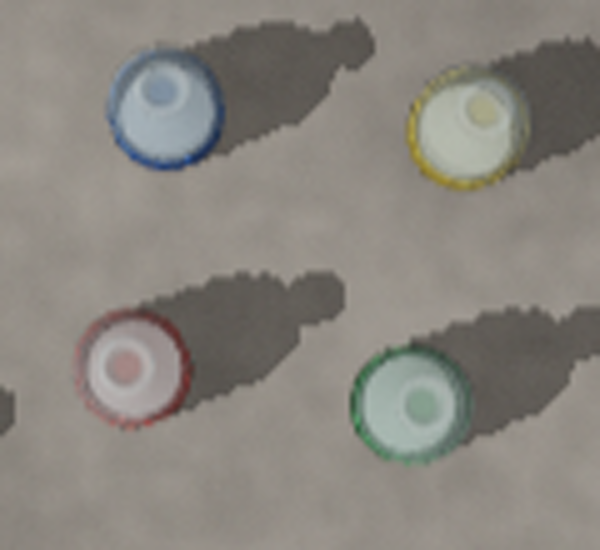

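The crop shows the bottle mouths clearly: blue (160,88), yellow (485,108), red (125,366) and green (422,405) in crop pixels. Depth gives mouth heights of about 100 mm, as described. First I'll turn the tool so it closes along world x. That makes tool x = world y and tool y = world x.

>>> send_rows:
  motion:
    - {"twist": -9.5}
    - {"twist": -9.5}
    - {"twist": -9.5}
    - {"twist": -9.5}
    - {"twist": -9.5}
    - {"twist": -9.5}
    - {"twist": -9.5}
    - {"twist": -9.4}
  claw: 0.6
  force: 40

```text
schema error: expected keys dx, dy, dz, twist
```

>>> send_rows:
  motion:
    - {"dx": 0, "dy": 0, "dz": 0, "twist": -9.5}
    - {"dx": 0, "dy": 0, "dz": 0, "twist": -9.5}
    - {"dx": 0, "dy": 0, "dz": 0, "twist": -9.5}
    - {"dx": 0, "dy": 0, "dz": 0, "twist": -9.5}
    - {"dx": 0, "dy": 0, "dz": 0, "twist": -9.5}
    - {"dx": 0, "dy": 0, "dz": 0, "twist": -9.5}
    - {"dx": 0, "dy": 0, "dz": 0, "twist": -9.5}
    - {"dx": 0, "dy": 0, "dz": 0, "twist": -9.4}
  claw: 0.6
  force: 40

```text
time_s: 1.15
position: [0.1581, -0.6304, 0.4043]
tcp_rot: [0.705, 0.709, 0.0, -0.0]
force: [-0.4, 0.1, -0.2]
grip_width: 0.0515
finger_force: 0.0
```

>>> send_rows:
  motion:
    - {"dx": 34, "dy": 42, "dz": 0, "twist": 0}
    - {"dx": 34, "dy": 42, "dz": 0, "twist": 0}
    - {"dx": 34, "dy": 42, "dz": 0, "twist": 0}
    - {"dx": 34, "dy": 42, "dz": 0, "twist": 0}
    - {"dx": 34, "dy": 42, "dz": 0, "twist": 0}
    - {"dx": 34, "dy": 42, "dz": 0, "twist": 0}
    - {"dx": 34, "dy": 42, "dz": 0, "twist": 0}
    - {"dx": 35, "dy": 42, "dz": 0, "twist": 0}

```text
time_s: 2.15
position: [0.4953, -0.3564, 0.4046]
tcp_rot: [0.707, 0.707, -0.0, -0.0]
force: [0.5, -0.5, -0.2]
grip_width: 0.0511
finger_force: 0.0
```

```bash
cat > w.py <<'E'
from m import *
import sys
im,d,P,T,f,c=cam('wrist');s=status.read_state()
print(s['position'].round(4),'yaw',np.degrees(R.from_quat(s['tcp_rot']).as_euler('zyx')).round(2))
if len(sys.argv)>1: cv2.imwrite('pics/'+sys.argv[1],im)
for col in ('red','green','blue','yellow'):
    k,S=hsvmask(im,col);p=P[k&(S>110)];p=p[np.isfinite(p).all(1)]
    q=p[(p[:,2]>.12)&(p[:,2]<.19)]
    if len(q)>20:
        t=q[q[:,2]>q[:,2].max()-.006]
        print(col,len(q),'mean',q.mean(0).round(4),'mid',((q.min(0)+q.max(0))/2).round(4),'top',t.mean(0).round(4))
np.savez('w.npz',P=P,im=im)
E
python3 w.py w1.png
```

```text
[ 0.5009 -0.3494  0.4046] yaw [ -90.48    0.18 -179.79]
red 655 mean [ 0.4932 -0.3564  0.1649] mid [ 0.4931 -0.3585  0.1554] top [ 0.493  -0.3581  0.1729]
green 890 mean [ 0.4924 -0.2412  0.1662] mid [ 0.4922 -0.2394  0.1549] top [ 0.4923 -0.2397  0.1732]
```

View pics/w1.png

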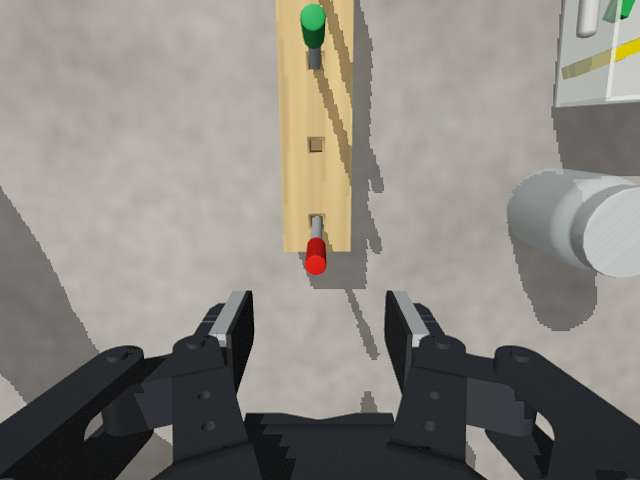

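The wrist picture shows the red straw's grip at (315,250) between the fingers and the green one at (313,25). Now to settle, then check again.

>>> send_rows:
  motion:
    - {"dx": 0, "dy": 0, "dz": 0, "twist": 0}
    - {"dx": 0, "dy": 0, "dz": 0, "twist": 0}

```text
time_s: 2.45
position: [0.4934, -0.3585, 0.4044]
tcp_rot: [0.708, 0.707, -0.0, -0.0]
force: [-0.0, 0.5, 0.5]
grip_width: 0.0509
finger_force: 0.0
```

```bash
python3 w.py
```

```text
[ 0.4932 -0.3588  0.4045] yaw [-8.9860e+01 -5.0000e-02  1.7999e+02]
red 654 mean [ 0.4931 -0.3564  0.1649] mid [ 0.493  -0.3585  0.1491] top [ 0.493  -0.3581  0.173 ]
green 905 mean [ 0.4923 -0.2412  0.1661] mid [ 0.4922 -0.2396  0.1501] top [ 0.4923 -0.2397  0.1732]
```

>>> send_rows:
  motion:
    - {"dx": 0, "dy": 0, "dz": 24, "twist": 0}
    - {"dx": 0, "dy": 0, "dz": 24, "twist": 0}
    - {"dx": 0, "dy": 0, "dz": 24, "twist": 0}
    - {"dx": 0, "dy": 0, "dz": 22, "twist": 0}
    - {"dx": 0, "dy": 0, "dz": 0, "twist": 0}

```text
time_s: 3.12
position: [0.4927, -0.3584, 0.3091]
tcp_rot: [0.708, 0.706, -0.0, -0.002]
force: [0.7, 0.7, 0.5]
grip_width: 0.0512
finger_force: 0.0
```

>>> send_rows:
  motion:
    - {"dx": 0, "dy": 0, "dz": 0, "twist": 0}
    - {"dx": 0, "dy": 0, "dz": 0, "twist": 0}
    - {"dx": 0, "dy": 0, "dz": 0, "twist": 0}
    - {"dx": 0, "dy": 0, "dz": 0, "twist": 0}
    - {"dx": 0, "dy": 0, "dz": 0, "twist": 0}
    - {"dx": 0, "dy": 0, "dz": 0, "twist": 0}
  claw: 0
  force: 40

```text
time_s: 3.88
position: [0.4944, -0.3578, 0.3118]
tcp_rot: [0.707, 0.707, -0.0, 0.001]
force: [-1.5, -0.1, 6.1]
grip_width: 0.0108
finger_force: 39.0
```

>>> send_rows:
  motion:
    - {"dx": 0, "dy": 0, "dz": -20, "twist": 0}
    - {"dx": 0, "dy": 0, "dz": -40, "twist": 0}
    - {"dx": 0, "dy": 0, "dz": -40, "twist": 0}
    - {"dx": 0, "dy": 0, "dz": -40, "twist": 0}
    - {"dx": 0, "dy": 0, "dz": -40, "twist": 0}
    - {"dx": 0, "dy": 0, "dz": 0, "twist": 0}
    - {"dx": 0, "dy": 0, "dz": 0, "twist": 0}

```text
time_s: 4.75
position: [0.4941, -0.3573, 0.491]
tcp_rot: [0.707, 0.707, 0.0, 0.0]
force: [-0.0, -1.0, -1.3]
grip_width: 0.0107
finger_force: 39.0
```

```bash
cat > b.py <<'E'
from m import *
import sys
# top camera: bottle lips (z .085-.13), also held straw
im,d,P,T,f,c=cam('top')
for nm,x,y in (('blue',.595,.0916),('yellow',.584,-.057),('red',.469,.109),('green',.450,-.025)):
    k=(np.hypot(P[...,0]-x,P[...,1]-y)<.06)&(P[...,2]>.09)&(P[...,2]<.107)
    p=P[k]
    if len(p): print(nm,len(p),((p.min(0)+p.max(0))/2).round(4),np.ptp(p,axis=0).round(3))
im,d,P,T,f,c=cam('scene')
s=status.read_state();t=s['position'];print(t.round(4))
k=(np.hypot(P[...,0]-t[0],P[...,1]-t[1])<.04)&(P[...,2]<t[2]-.18)&(P[...,2]>t[2]-.29)
p=P[k]
if len(p)>20:
    z=p[:,2];A=np.c_[z-z.mean(),np.ones(len(z))];co=np.linalg.lstsq(A,p[:,:2],rcond=None)[0]
    print('straw',len(p),z.min().round(3),z.max().round(3),'slope',co[0].round(3),'bottom xy',(co[1]+co[0]*(z.min()-z.mean())).round(4))
E
python3 b.py
```

```text
blue 72 [0.5951 0.0916 0.0975] [0.024 0.023 0.013]
yellow 77 [ 0.5839 -0.0569  0.0971] [0.023 0.024 0.011]
red 77 [0.469  0.1088 0.0983] [0.025 0.023 0.012]
green 79 [ 0.4504 -0.0248  0.0985] [0.022 0.025 0.012]
[ 0.494  -0.3575  0.4899]
straw 246 0.2 0.309 slope [-0.004 -0.001] bottom xy [ 0.4973 -0.3558]
```

>>> send_rows:
  motion:
    - {"dx": 58, "dy": -3, "dz": 0, "twist": 0}
    - {"dx": 58, "dy": -3, "dz": 0, "twist": 0}
    - {"dx": 58, "dy": -3, "dz": 0, "twist": 0}
    - {"dx": 58, "dy": -3, "dz": 0, "twist": 0}
    - {"dx": 58, "dy": -3, "dz": 0, "twist": 0}
    - {"dx": 58, "dy": -3, "dz": 0, "twist": 0}
    - {"dx": 58, "dy": -3, "dz": 0, "twist": 0}
    - {"dx": 58, "dy": -4, "dz": 0, "twist": 0}

```text
time_s: 5.85
position: [0.4687, 0.1082, 0.4901]
tcp_rot: [0.707, 0.707, -0.0, -0.0]
force: [1.1, 0.8, -0.4]
grip_width: 0.0106
finger_force: 39.1
```

>>> send_rows:
  motion:
    - {"dx": 2, "dy": 0, "dz": 20, "twist": 0}
    - {"dx": 0, "dy": 0, "dz": 20, "twist": 0}
    - {"dx": 0, "dy": 0, "dz": 20, "twist": 0}
    - {"dx": 0, "dy": 0, "dz": 0, "twist": 0}
    - {"dx": 0, "dy": 0, "dz": 0, "twist": 0}

```text
time_s: 6.48
position: [0.4694, 0.1085, 0.4312]
tcp_rot: [0.707, 0.707, 0.0, -0.0]
force: [0.3, 0.4, -0.6]
grip_width: 0.0108
finger_force: 39.1
```

```bash
python3 b.py
cat > w2.py <<'E'
from m import *
import sys
x,y=map(float,sys.argv[1:3])
im,d,P,T,f,c=cam('wrist');s=status.read_state();print(s['position'].round(4))
k=(np.hypot(P[...,0]-x,P[...,1]-y)<.05)&(P[...,2]>.088)&(P[...,2]<.107);p=P[k]
if len(p): print('lip',len(p),((p.min(0)+p.max(0))/2).round(4),p.max(0).round(4),p.min(0).round(4))
if len(sys.argv)>3: cv2.imwrite('pics/'+sys.argv[3],im)
E
python3 w2.py .469 .109 w2.png
```

```text
blue 19 [0.5984 0.0846 0.0973] [0.016 0.009 0.012]
yellow 78 [ 0.5839 -0.0568  0.0974] [0.024 0.023 0.012]
green 81 [ 0.4505 -0.025   0.0976] [0.022 0.025 0.015]
[0.4696 0.1085 0.4315]
straw 176 0.143 0.251 slope [ 0.003 -0.005] bottom xy [0.4722 0.1086]
[0.4695 0.1085 0.4315]
lip 539 [0.4699 0.1086 0.0943] [0.4826 0.1205 0.1005] [0.4572 0.0968 0.0881]
```

View pics/w2.png

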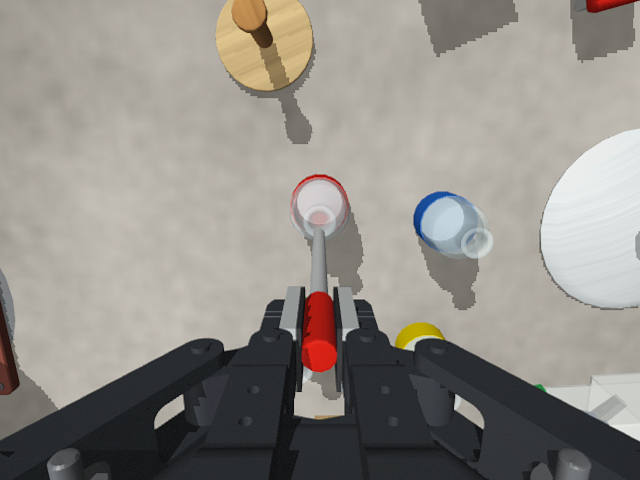

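The red straw is held upright above the red bottle's mouth at (320,215), lip centre (0.470, 0.1086). Lowering now.

>>> send_rows:
  motion:
    - {"dx": 0, "dy": 0, "dz": 15, "twist": 0}
    - {"dx": 0, "dy": 0, "dz": 12, "twist": 0}
    - {"dx": 0, "dy": 0, "dz": 8, "twist": 0}
    - {"dx": 0, "dy": 0, "dz": 8, "twist": 0}
    - {"dx": 0, "dy": 0, "dz": 8, "twist": 0}
    - {"dx": 0, "dy": 0, "dz": 8, "twist": 0}
    - {"dx": 0, "dy": 0, "dz": 0, "twist": 0}

```text
time_s: 7.5
position: [0.4692, 0.1084, 0.3711]
tcp_rot: [0.707, 0.707, -0.0, -0.0]
force: [0.1, -0.3, -0.1]
grip_width: 0.0107
finger_force: 39.1
```

```bash
python3 w2.py .469 .109
```

```text
[0.4694 0.1084 0.3716]
lip 866 [0.4699 0.1081 0.0976] [0.4826 0.1207 0.107 ] [0.4573 0.0954 0.0882]
```

In the neck with no contact force. Going the rest of the way to the bottom.

>>> send_rows:
  motion:
    - {"dx": 0, "dy": 0, "dz": 15, "twist": 0}
    - {"dx": 0, "dy": 0, "dz": 15, "twist": 0}
    - {"dx": 0, "dy": 0, "dz": 15, "twist": 0}
    - {"dx": 0, "dy": 0, "dz": 12, "twist": 0}
    - {"dx": 0, "dy": 0, "dz": 8, "twist": 0}
    - {"dx": 0, "dy": 0, "dz": 5, "twist": 0}
    - {"dx": 0, "dy": 0, "dz": 3, "twist": 0}
    - {"dx": 0, "dy": 0, "dz": 0, "twist": 0}

```text
time_s: 8.55
position: [0.4705, 0.1092, 0.3011]
tcp_rot: [0.707, 0.707, 0.001, 0.001]
force: [-3.7, -0.9, 20.9]
grip_width: 0.0108
finger_force: 42.6
```

>>> send_rows:
  motion:
    - {"dx": 0, "dy": 0, "dz": 0, "twist": 0}
    - {"dx": 0, "dy": 0, "dz": 0, "twist": 0}
    - {"dx": 0, "dy": 0, "dz": 0, "twist": 0}
    - {"dx": 0, "dy": 0, "dz": 0, "twist": 0}
    - {"dx": 0, "dy": 0, "dz": -25, "twist": 0}
    - {"dx": 0, "dy": 0, "dz": -40, "twist": 0}
    - {"dx": 0, "dy": 0, "dz": -40, "twist": 0}
  claw: 0.6

```text
time_s: 9.43
position: [0.4692, 0.1085, 0.4047]
tcp_rot: [0.707, 0.707, -0.0, -0.0]
force: [1.4, -0.5, 0.2]
grip_width: 0.0511
finger_force: 0.0
```

>>> send_rows:
  motion:
    - {"dx": -58, "dy": 4, "dz": 0, "twist": 0}
    - {"dx": -58, "dy": 4, "dz": 0, "twist": 0}
    - {"dx": -58, "dy": 4, "dz": 0, "twist": 0}
    - {"dx": -58, "dy": 4, "dz": 0, "twist": 0}
    - {"dx": -58, "dy": 4, "dz": 0, "twist": 0}
    - {"dx": -56, "dy": 3, "dz": 0, "twist": 0}
    - {"dx": 0, "dy": 0, "dz": 0, "twist": 0}
    - {"dx": 0, "dy": 0, "dz": 0, "twist": 0}

```text
time_s: 10.42
position: [0.4924, -0.237, 0.4034]
tcp_rot: [0.707, 0.707, 0.0, -0.0]
force: [0.4, 1.6, 1.0]
grip_width: 0.0514
finger_force: 0.0
```

```bash
python3 w.py; python3 b.py; python3 -c "
from h import *
im=cam('scene')[0];cv2.imwrite('pics/s2.png',cv2.resize(im[150:290,220:460],None,fx=3,fy=3))"
```

```text
[ 0.4925 -0.2363  0.4036] yaw [-9.0070e+01 -1.0000e-02 -1.7996e+02]
green 644 mean [ 0.4923 -0.2363  0.165 ] mid [ 0.4924 -0.2386  0.1554] top [ 0.4922 -0.2379  0.1729]
blue 415 mean [ 0.4919 -0.1789  0.1733] mid [ 0.4918 -0.1787  0.173 ] top [ 0.4919 -0.1789  0.1733]
blue 74 [0.5953 0.0916 0.097 ] [0.023 0.023 0.012]
yellow 77 [ 0.5841 -0.0569  0.0974] [0.024 0.023 0.013]
red 63 [0.469  0.1088 0.0978] [0.025 0.023 0.013]
green 80 [ 0.4504 -0.0249  0.0974] [0.022 0.025 0.012]
[ 0.4926 -0.236   0.4039]
straw 142 0.115 0.177 slope [-0.012  0.004] bottom xy [ 0.4969 -0.2373]
```

View pics/s2.png

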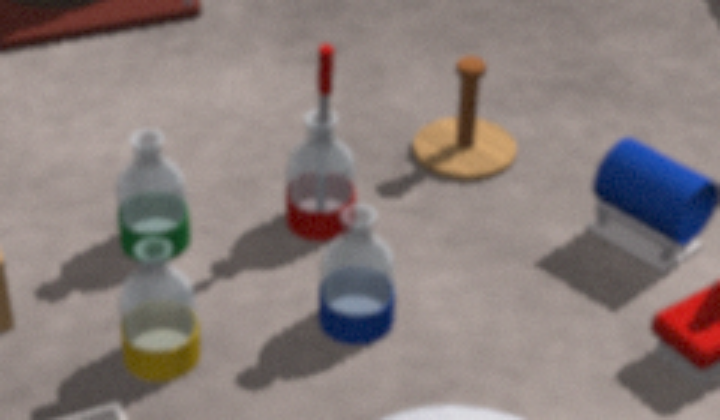

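The red straw stands in its bottle at (325,130) with the foot down in the boot. Green is next.

>>> send_rows:
  motion:
    - {"dx": -1.5, "dy": 0, "dz": 24, "twist": 0}
    - {"dx": 0, "dy": 0, "dz": 24, "twist": 0}
    - {"dx": 0, "dy": 0, "dz": 24, "twist": 0}
    - {"dx": 0, "dy": 0, "dz": 21, "twist": 0}
    - {"dx": 0, "dy": 0, "dz": 0, "twist": 0}

```text
time_s: 11.25
position: [0.4919, -0.2381, 0.3096]
tcp_rot: [0.707, 0.707, -0.0, -0.001]
force: [0.5, -0.9, 0.8]
grip_width: 0.051
finger_force: 0.0
```

>>> send_rows:
  motion:
    - {"dx": 0, "dy": 0, "dz": 0, "twist": 0}
    - {"dx": 0, "dy": 0, "dz": 0, "twist": 0}
    - {"dx": 0, "dy": 0, "dz": 0, "twist": 0}
    - {"dx": 0, "dy": 0, "dz": 0, "twist": 0}
    - {"dx": 0, "dy": 0, "dz": 0, "twist": 0}
    - {"dx": 0, "dy": 0, "dz": 0, "twist": 0}
  claw: 0
  force: 40

```text
time_s: 12.0
position: [0.4926, -0.2392, 0.3117]
tcp_rot: [0.707, 0.707, 0.0, 0.001]
force: [-0.6, 1.0, 6.4]
grip_width: 0.0107
finger_force: 39.0
```

>>> send_rows:
  motion:
    - {"dx": 0, "dy": 0, "dz": -20, "twist": 0}
    - {"dx": 0, "dy": 0, "dz": -40, "twist": 0}
    - {"dx": 0, "dy": 0, "dz": -40, "twist": 0}
    - {"dx": 0, "dy": 0, "dz": -40, "twist": 0}
    - {"dx": 0, "dy": 0, "dz": -40, "twist": 0}
    - {"dx": 0, "dy": 0, "dz": 0, "twist": 0}
    - {"dx": 0, "dy": 0, "dz": 0, "twist": 0}

```text
time_s: 12.88
position: [0.4921, -0.239, 0.49]
tcp_rot: [0.707, 0.707, -0.0, -0.0]
force: [-0.3, 0.3, -1.0]
grip_width: 0.011
finger_force: 39.1
```

>>> send_rows:
  motion:
    - {"dx": 53.5, "dy": -10.5, "dz": 0, "twist": 0}
    - {"dx": 53.5, "dy": -10.5, "dz": 0, "twist": 0}
    - {"dx": 53.5, "dy": -10, "dz": 0, "twist": 0}
    - {"dx": 53.5, "dy": -10.5, "dz": 0, "twist": 0}
    - {"dx": 0, "dy": 0, "dz": 30, "twist": 0}
    - {"dx": 0, "dy": 0, "dz": 30, "twist": 0}
    - {"dx": 0, "dy": 0, "dz": 0, "twist": 0}
    - {"dx": 0, "dy": 0, "dz": 0, "twist": 0}

```text
time_s: 13.88
position: [0.4509, -0.0252, 0.4312]
tcp_rot: [0.707, 0.707, 0.0, -0.0]
force: [-0.2, 0.3, -0.7]
grip_width: 0.0109
finger_force: 39.1
```

```bash
python3 w2.py .4505 -.025; python3 b.py
```

```text
[ 0.4511 -0.0252  0.4316]
lip 528 [ 0.4509 -0.0261  0.0944] [ 0.4636 -0.0139  0.1006] [ 0.4382 -0.0384  0.0882]
blue 74 [0.5955 0.0916 0.0965] [0.023 0.023 0.012]
yellow 77 [ 0.5836 -0.0568  0.0976] [0.024 0.024 0.015]
red 62 [0.469  0.1088 0.0969] [0.025 0.023 0.012]
[ 0.4512 -0.0251  0.4317]
straw 162 0.143 0.251 slope [ 0.004 -0.001] bottom xy [ 0.4545 -0.0238]
```

Aligned over the green bottle to within 1 mm. Inserting.

>>> send_rows:
  motion:
    - {"dx": 0, "dy": 0, "dz": 15, "twist": 0}
    - {"dx": 0, "dy": 0, "dz": 12, "twist": 0}
    - {"dx": 0, "dy": 0, "dz": 8, "twist": 0}
    - {"dx": 0, "dy": 0, "dz": 8, "twist": 0}
    - {"dx": 0, "dy": 0, "dz": 8, "twist": 0}
    - {"dx": 0, "dy": 0, "dz": 8, "twist": 0}
    - {"dx": 0, "dy": 0, "dz": 0, "twist": 0}

```text
time_s: 14.9
position: [0.4507, -0.0251, 0.3711]
tcp_rot: [0.707, 0.707, -0.0, -0.0]
force: [-0.1, 0.5, -0.5]
grip_width: 0.0105
finger_force: 39.1
```

>>> send_rows:
  motion:
    - {"dx": 0, "dy": 0, "dz": 15, "twist": 0}
    - {"dx": 0, "dy": 0, "dz": 15, "twist": 0}
    - {"dx": 0, "dy": 0, "dz": 15, "twist": 0}
    - {"dx": 0, "dy": 0, "dz": 12, "twist": 0}
    - {"dx": 0, "dy": 0, "dz": 8, "twist": 0}
    - {"dx": 0, "dy": 0, "dz": 4, "twist": 0}
    - {"dx": 0, "dy": 0, "dz": 2, "twist": 0}
    - {"dx": 0, "dy": 0, "dz": 0, "twist": 0}

```text
time_s: 15.9
position: [0.4513, -0.025, 0.3016]
tcp_rot: [0.707, 0.707, 0.0, 0.001]
force: [-1.5, 0.3, 6.5]
grip_width: 0.0107
finger_force: 39.9
```

>>> send_rows:
  motion:
    - {"dx": 0, "dy": 0, "dz": 0, "twist": 0}
    - {"dx": 0, "dy": 0, "dz": 0, "twist": 0}
    - {"dx": 0, "dy": 0, "dz": 0, "twist": 0}
    - {"dx": 0, "dy": 0, "dz": 0, "twist": 0}
    - {"dx": 0, "dy": 0, "dz": -25, "twist": 0}
    - {"dx": 0, "dy": 0, "dz": -40, "twist": 0}
    - {"dx": 0, "dy": 0, "dz": -40, "twist": 0}
  claw: 0.6

```text
time_s: 16.77
position: [0.4507, -0.025, 0.4068]
tcp_rot: [0.707, 0.707, -0.0, -0.0]
force: [0.1, -0.4, -0.0]
grip_width: 0.0514
finger_force: 0.0
```

>>> send_rows:
  motion:
    - {"dx": -51, "dy": 14, "dz": 0, "twist": 0}
    - {"dx": -51, "dy": 14, "dz": 0, "twist": 0}
    - {"dx": -51, "dy": 13, "dz": 0, "twist": 0}
    - {"dx": 0, "dy": 0, "dz": 0, "twist": 0}
    - {"dx": 0, "dy": 0, "dz": 0, "twist": 0}
    - {"dx": 0, "dy": 0, "dz": 0, "twist": 0}

```text
time_s: 17.52
position: [0.4918, -0.1767, 0.4058]
tcp_rot: [0.707, 0.708, 0.0, -0.0]
force: [0.1, 0.0, 0.5]
grip_width: 0.0512
finger_force: 0.0
```

```bash
python3 w.py; python3 b.py
```

```text
[ 0.4918 -0.1768  0.4059] yaw [-9.0090e+01  1.0000e-02  1.7999e+02]
blue 618 mean [ 0.4917 -0.1763  0.1649] mid [ 0.4918 -0.1782  0.1548] top [ 0.4917 -0.1779  0.1729]
blue 75 [0.5952 0.0916 0.097 ] [0.024 0.023 0.012]
yellow 79 [ 0.584  -0.0569  0.0973] [0.024 0.023 0.014]
red 63 [0.469  0.1089 0.0985] [0.025 0.023 0.011]
green 72 [ 0.4504 -0.0251  0.0972] [0.023 0.025 0.011]
[ 0.4918 -0.1771  0.406 ]
straw 130 0.116 0.174 slope [-0.012 -0.001] bottom xy [ 0.4967 -0.1774]
```

>>> send_rows:
  motion:
    - {"dx": -1, "dy": 0, "dz": 24, "twist": 0}
    - {"dx": 0, "dy": 0, "dz": 24, "twist": 0}
    - {"dx": 0, "dy": 0, "dz": 24, "twist": 0}
    - {"dx": 0, "dy": 0, "dz": 23.5, "twist": 0}
    - {"dx": 0, "dy": 0, "dz": 0, "twist": 0}

```text
time_s: 18.3
position: [0.4912, -0.1785, 0.309]
tcp_rot: [0.707, 0.707, -0.001, -0.001]
force: [0.6, -0.5, 0.4]
grip_width: 0.0515
finger_force: 0.0
```

>>> send_rows:
  motion:
    - {"dx": 0, "dy": 0, "dz": 0, "twist": 0}
    - {"dx": 0, "dy": 0, "dz": 0, "twist": 0}
    - {"dx": 0, "dy": 0, "dz": 0, "twist": 0}
    - {"dx": 0, "dy": 0, "dz": 0, "twist": 0}
    - {"dx": 0, "dy": 0, "dz": 0, "twist": 0}
    - {"dx": 0, "dy": 0, "dz": 0, "twist": 0}
  claw: 0
  force: 40

```text
time_s: 19.05
position: [0.4922, -0.1791, 0.3112]
tcp_rot: [0.707, 0.707, 0.0, 0.001]
force: [-0.1, 0.2, 6.4]
grip_width: 0.0111
finger_force: 39.1
```

>>> send_rows:
  motion:
    - {"dx": 0, "dy": 0, "dz": -20, "twist": 0}
    - {"dx": 0, "dy": 0, "dz": -40, "twist": 0}
    - {"dx": 0, "dy": 0, "dz": -40, "twist": 0}
    - {"dx": 0, "dy": 0, "dz": -40, "twist": 0}
    - {"dx": 0, "dy": 0, "dz": -40, "twist": 0}
    - {"dx": 0, "dy": 0, "dz": 0, "twist": 0}
    - {"dx": 0, "dy": 0, "dz": 0, "twist": 0}

```text
time_s: 19.92
position: [0.4916, -0.179, 0.4895]
tcp_rot: [0.707, 0.707, -0.0, -0.0]
force: [0.3, -0.2, -0.3]
grip_width: 0.0109
finger_force: 39.1
```

>>> send_rows:
  motion:
    - {"dx": 54, "dy": 20.5, "dz": 0, "twist": 0}
    - {"dx": 54, "dy": 20.5, "dz": 0, "twist": 0}
    - {"dx": 54, "dy": 20.5, "dz": 0, "twist": 0}
    - {"dx": 54, "dy": 20.5, "dz": 0, "twist": 0}
    - {"dx": 54, "dy": 21, "dz": 0, "twist": 0}
    - {"dx": 0, "dy": 0, "dz": 30, "twist": 0}
    - {"dx": 0, "dy": 0, "dz": 30, "twist": 0}
    - {"dx": 0, "dy": 0, "dz": 0, "twist": 0}

```text
time_s: 20.92
position: [0.5942, 0.0905, 0.4268]
tcp_rot: [0.707, 0.707, -0.002, -0.002]
force: [0.1, 0.3, 1.0]
grip_width: 0.0108
finger_force: 39.1
```

```bash
python3 w2.py .595 .0916; python3 b.py
```

```text
[0.5946 0.0906 0.4289]
lip 562 [0.5965 0.0903 0.0943] [0.6094 0.1029 0.1001] [0.5836 0.0777 0.0884]
yellow 49 [ 0.584  -0.0596  0.0974] [0.024 0.018 0.014]
red 65 [0.4414 0.1382 0.0984] [0.022 0.023 0.013]
[0.595  0.0909 0.4311]
straw 176 0.143 0.25 slope [0.004 0.006] bottom xy [0.5974 0.0913]
```

The red bottle got knocked aside to (0.441, 0.138), as the task warned it might. Its lip is still at 98 mm, so it is upright. Carrying on with blue.

>>> send_rows:
  motion:
    - {"dx": 0, "dy": 1, "dz": 15, "twist": 0}
    - {"dx": 0, "dy": 0, "dz": 12, "twist": 0}
    - {"dx": 0, "dy": 0, "dz": 8, "twist": 0}
    - {"dx": 0, "dy": 0, "dz": 8, "twist": 0}
    - {"dx": 0, "dy": 0, "dz": 8, "twist": 0}
    - {"dx": 0, "dy": 0, "dz": 8, "twist": 0}
    - {"dx": 0, "dy": 0, "dz": 0, "twist": 0}

```text
time_s: 21.95
position: [0.5957, 0.0908, 0.3705]
tcp_rot: [0.707, 0.707, -0.0, -0.0]
force: [0.2, -0.6, -0.1]
grip_width: 0.0112
finger_force: 39.1
```

>>> send_rows:
  motion:
    - {"dx": 0, "dy": 0, "dz": 15, "twist": 0}
    - {"dx": 0, "dy": 0, "dz": 15, "twist": 0}
    - {"dx": 0, "dy": 0, "dz": 15, "twist": 0}
    - {"dx": 0, "dy": 0, "dz": 12, "twist": 0}
    - {"dx": 0, "dy": 0, "dz": 8, "twist": 0}
    - {"dx": 0, "dy": 0, "dz": 4, "twist": 0}
    - {"dx": 0, "dy": 0, "dz": 2, "twist": 0}
    - {"dx": 0, "dy": 0, "dz": 0, "twist": 0}

```text
time_s: 22.95
position: [0.5962, 0.0912, 0.3013]
tcp_rot: [0.707, 0.707, 0.001, 0.0]
force: [-0.9, -1.0, 4.5]
grip_width: 0.011
finger_force: 39.8
```

Blue is in. Release it, go up, and move above the cup.

>>> send_rows:
  motion:
    - {"dx": 0, "dy": 0, "dz": 0, "twist": 0}
    - {"dx": 0, "dy": 0, "dz": 0, "twist": 0}
    - {"dx": 0, "dy": 0, "dz": 0, "twist": 0}
    - {"dx": 0, "dy": 0, "dz": 0, "twist": 0}
    - {"dx": 0, "dy": 0, "dz": -25, "twist": 0}
    - {"dx": 0, "dy": 0, "dz": -40, "twist": 0}
    - {"dx": 0, "dy": 0, "dz": -40, "twist": 0}
  claw: 0.6

```text
time_s: 23.82
position: [0.5957, 0.0909, 0.4063]
tcp_rot: [0.707, 0.707, -0.0, -0.0]
force: [-0.1, -0.3, -0.1]
grip_width: 0.0514
finger_force: 0.0
```

>>> send_rows:
  motion:
    - {"dx": 48, "dy": -8, "dz": 0, "twist": 0}
    - {"dx": 48, "dy": -8, "dz": 0, "twist": 0}
    - {"dx": 48, "dy": -8, "dz": 0, "twist": 0}
    - {"dx": 48, "dy": -8, "dz": 0, "twist": 0}
    - {"dx": 48, "dy": -7, "dz": 0, "twist": 0}
    - {"dx": 0, "dy": 0, "dz": 0, "twist": -10}
    - {"dx": 0, "dy": 0, "dz": 0, "twist": -10}
    - {"dx": 0, "dy": 0, "dz": 0, "twist": -10}
  claw: 1

```text
time_s: 24.82
position: [0.5569, 0.3311, 0.4051]
tcp_rot: [0.498, 0.867, -0.0, -0.0]
force: [0.3, 1.0, -0.0]
grip_width: 0.0853
finger_force: 0.0
```

>>> send_rows:
  motion:
    - {"dx": 0, "dy": 0, "dz": 0, "twist": -10.3}
    - {"dx": 0, "dy": 0, "dz": 0, "twist": -10.3}
    - {"dx": 0, "dy": 0, "dz": 0, "twist": -10.3}
    - {"dx": 0, "dy": 0, "dz": 0, "twist": -10.3}
    - {"dx": 0, "dy": 0, "dz": 0, "twist": -10.3}
    - {"dx": 0, "dy": 0, "dz": 0, "twist": -10.3}
    - {"dx": 0, "dy": 0, "dz": 0, "twist": -10.3}
    - {"dx": 0, "dy": 0, "dz": 0, "twist": -10.3}

```text
time_s: 25.82
position: [0.5571, 0.3308, 0.4052]
tcp_rot: [-0.197, 0.98, -0.0, -0.0]
force: [-0.4, -0.4, 0.1]
grip_width: 0.0854
finger_force: 0.0
```

>>> send_rows:
  motion:
    - {"dx": 0, "dy": 0, "dz": 0, "twist": 0}
    - {"dx": 0, "dy": 0, "dz": 0, "twist": 0}

```text
time_s: 26.08
position: [0.557, 0.3309, 0.4052]
tcp_rot: [-0.192, 0.981, 0.0, -0.0]
force: [0.6, -0.2, 0.3]
grip_width: 0.0859
finger_force: 0.0
```

```bash
cat > c.py <<'E'
from m import *
im,d,P,T,f,c=cam('wrist');s=status.read_state();print(s['position'].round(4),R.from_quat(s['tcp_rot']).as_matrix()[:,0].round(3))
print('q',s['qpos'].round(2))
k,S=hsvmask(im,'blue');k&=(S>110)&np.isfinite(P).all(-1)&(P[...,2]<.1)&(np.hypot(P[...,0]-.584,P[...,1]-.3425)<.07)
p=P[k&(P[...,2]>.055)];x=p[:,:2]-p[:,:2].mean(0);w,V=np.linalg.eigh(x.T@x);a=V[:,1]*np.sign(V[0,1]);n=np.array([-a[1],a[0]])
print('axis',a.round(3),np.degrees(np.arctan2(a[1],a[0])).round(2))
t=p[p[:,2]>.073];print('zmax',p[:,2].max())
pa=p[:,:2]@a;pn=t[:,:2]@n;print('along',pa.min(),pa.max(),'n',pn.min(),pn.max(),pn.mean())
ce=np.percentile(pa,.5)*a+pn.mean()*n;print('closed end xy',ce.round(4),'A',(ce+.013*a).round(4))
cv2.imwrite('pics/c.png',im)
E
python3 c.py; python3 b.py
```

```text
[0.557  0.3309 0.4052] [-0.926 -0.378  0.   ]
q [ 0.19  0.59 -1.17  1.43  0.54  1.48  0.99]
axis [0.92  0.391] 23.02
zmax 0.07910597801814495
along 0.6324149352507223 0.7133395844542155 n 0.07268440826759702 0.1044024653804936 0.08817265373576341
closed end xy [0.548  0.3286] A [0.5599 0.3337]
blue 59 [0.595  0.0916 0.0973] [0.023 0.023 0.013]
yellow 76 [ 0.5838 -0.0567  0.0977] [0.023 0.024 0.015]
green 73 [ 0.4504 -0.0249  0.0966] [0.022 0.025 0.012]
[0.5569 0.331  0.4053]
```

View pics/c.png

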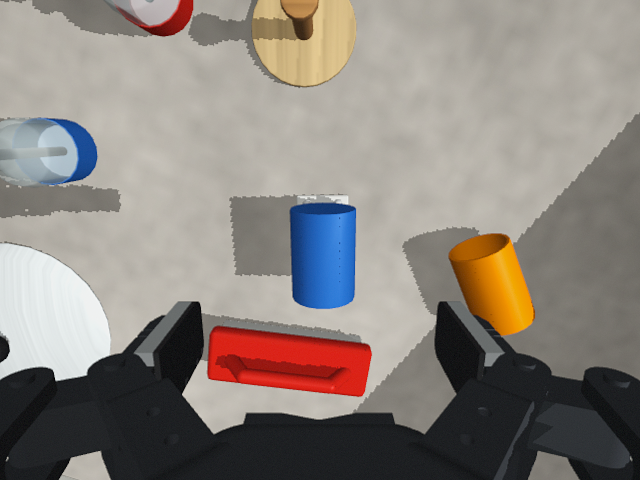

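The blue cup is at (323,255) and the orange one at (490,285). The near end of the blue cup, at (323,207), needs a closer look to tell mouth from closed end.

Run:
```python
from h import *
im=cv2.imread('pics/c.png');cv2.imwrite('pics/c2.png',cv2.resize(im[180:330,270:380],None,fx=4,fy=4,interpolation=cv2.INTER_CUBIC))
im,d,P,T,f,c=cam('wrist')
for v in range(196,232,3): print(v,im[v,323],P[v,323].round(4))
h=cv2.cvtColor(im,cv2.COLOR_BGR2HSV)
a=np.array([.923,.385]);n=np.array([-a[1],a[0]]);A=np.array([.56,.3337])
for nm,k in (('brush',(P[...,2]>.02)&(P[...,2]<.08)&((h[...,0]<5)|(h[...,0]>174))&(P[...,0]>.55)),('orange',(h[...,0]>8)&(h[...,0]<20)&(h[...,1]>180)&(P[...,2]>.01)&(P[...,2]<.08)&(P[...,1]>.35))):
    q=P[k][:,:2]-A;print(nm,len(q),'u',np.nanpercentile(q@a,[1,99]).round(3),'n',np.nanpercentile(q@n,[1,99]).round(3))
```

```text
196 [169 173 172] [0.545  0.3288 0.0047]
199 [158 162 160] [0.5477 0.3299 0.0042]
202 [135 114 105] [0.5476 0.3297 0.0227]
205 [109  52  13] [0.5478 0.3296 0.0374]
208 [112  55  21] [0.5478 0.3294 0.0526]
211 [113  56  21] [0.5481 0.3293 0.0647]
214 [170  88  36] [0.5482 0.3292 0.0766]
217 [202 114  41] [0.5502 0.3301 0.0776]
220 [201 112  40] [0.5527 0.3311 0.0759]
223 [201 112  40] [0.555  0.3321 0.0754]
226 [202 112  42] [0.5568 0.3328 0.0776]
229 [203 114  44] [0.5591 0.3337 0.0773]
brush 8706 u [0.11  0.176] n [-0.111  0.043]
orange 3615 u [0.02  0.102] n [0.121 0.193]
```

View pics/c2.png

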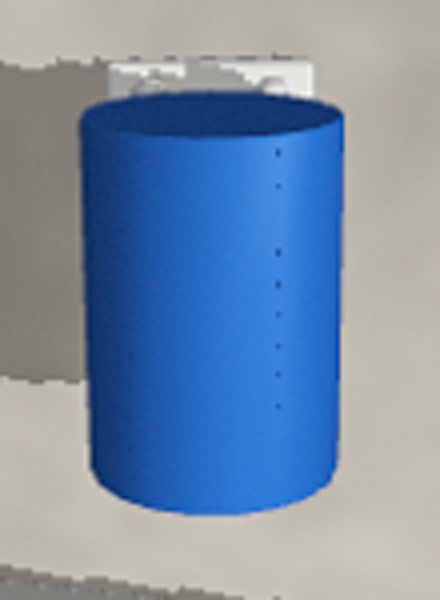

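The near end is a flat disc: x stays at 0.548 over its full height. So that is the closed end, with the mouth facing away, as described. Grasping near the closed end.

>>> send_rows:
  motion:
    - {"dx": -4, "dy": 1.5, "dz": 40, "twist": -0.8}
    - {"dx": 0, "dy": 0, "dz": 40, "twist": 0}
    - {"dx": 0, "dy": 0, "dz": 40, "twist": 0}
    - {"dx": 0, "dy": 0, "dz": 40, "twist": 0}
    - {"dx": 0, "dy": 0, "dz": 25, "twist": 0}
    - {"dx": 0, "dy": 0, "dz": 17, "twist": 0}
    - {"dx": 0, "dy": 0, "dz": 0, "twist": 0}
    - {"dx": 0, "dy": 0, "dz": 0, "twist": 0}

```text
time_s: 27.28
position: [0.5604, 0.3343, 0.2046]
tcp_rot: [-0.201, 0.98, 0.0, 0.001]
force: [0.5, 1.3, 0.0]
grip_width: 0.0856
finger_force: 0.0
```

>>> send_rows:
  motion:
    - {"dx": 0, "dy": 0, "dz": 0, "twist": 0}
    - {"dx": 0, "dy": 0, "dz": 0, "twist": 0}
    - {"dx": 0, "dy": 0, "dz": 0, "twist": 0}
    - {"dx": 0, "dy": 0, "dz": 0, "twist": 0}
    - {"dx": 0, "dy": 0, "dz": 0, "twist": 0}
  claw: 0
  force: 20

```text
time_s: 27.9
position: [0.5601, 0.3345, 0.2041]
tcp_rot: [-0.201, 0.98, 0.001, 0.001]
force: [-1.5, 2.4, 6.7]
grip_width: 0.0547
finger_force: 20.9
```

>>> send_rows:
  motion:
    - {"dx": 0, "dy": 0, "dz": -20, "twist": 0}
    - {"dx": 0, "dy": 0, "dz": -30, "twist": 0}
    - {"dx": 0, "dy": 0, "dz": -40, "twist": 0}
    - {"dx": 0, "dy": 0, "dz": -40, "twist": 0}
    - {"dx": 0, "dy": 0, "dz": 0, "twist": 0}
    - {"dx": 0, "dy": 0, "dz": 0, "twist": 0}
    - {"dx": 0, "dy": 0, "dz": 0, "twist": 0}

```text
time_s: 28.78
position: [0.56, 0.3333, 0.3322]
tcp_rot: [-0.201, 0.98, -0.0, -0.001]
force: [-0.5, 0.1, -0.3]
grip_width: 0.0544
finger_force: 21.6
```

```bash
cat > s.py <<'E'
from m import *
import sys
im,d,P,T,f,c=cam('scene');s=status.read_state();t=s['position'];print(t.round(4))
k,S=hsvmask(im,'blue');k&=(S>100)&np.isfinite(P).all(-1);k&=(np.hypot(P[...,0]-t[0],P[...,1]-t[1])<.13)
k&=P[...,2]<t[2]-.05
p=P[k];print('cup pts',len(p),np.percentile(p,1,axis=0).round(4),np.percentile(p,99,axis=0).round(4))
v,u=np.nonzero(k);b=max(v.min()-60,0),min(v.max()+40,480),max(u.min()-60,0),min(u.max()+60,640)
cv2.imwrite('pics/'+sys.argv[1],cv2.resize(im[b[0]:b[1],b[2]:b[3]],None,fx=3,fy=3))
E
python3 s.py k1.png
```

```text
[0.56   0.3335 0.3322]
cup pts 882 [0.5567 0.3121 0.1526] [0.6314 0.3812 0.2115]
```

View pics/k1.png

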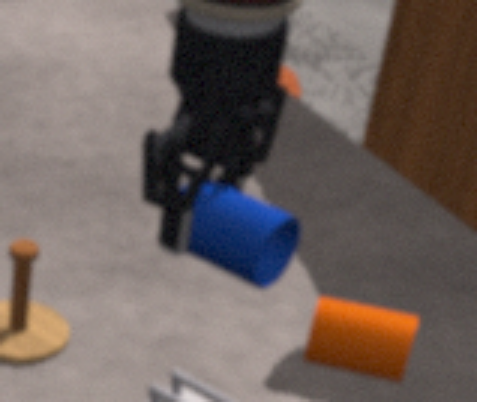

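The cup is held level near its closed end, with the mouth facing away. Plan:
1. Turn the cup so its mouth faces −y, towards the peg.
2. Hook its lower rim on the peg head.
3. Move the grip up and over in an arc, so the cup pivots mouth-down in the pads.

>>> send_rows:
  motion:
    - {"dx": 0, "dy": 0, "dz": 0, "twist": 10.3}
    - {"dx": 0, "dy": 0, "dz": 0, "twist": 10.3}
    - {"dx": 0, "dy": 0, "dz": 0, "twist": 10.3}
    - {"dx": 0, "dy": 0, "dz": 0, "twist": 10.3}
    - {"dx": 0, "dy": 0, "dz": 0, "twist": 10.3}
    - {"dx": 0, "dy": 0, "dz": 0, "twist": 10.3}
    - {"dx": 0, "dy": 0, "dz": 0, "twist": 10.3}
    - {"dx": 0, "dy": 0, "dz": 0, "twist": 10.3}

```text
time_s: 29.82
position: [0.5599, 0.3337, 0.3323]
tcp_rot: [0.497, 0.868, -0.001, -0.0]
force: [-0.1, 0.4, -0.8]
grip_width: 0.0544
finger_force: 21.6
```

>>> send_rows:
  motion:
    - {"dx": 0, "dy": 0, "dz": 0, "twist": 10.3}
    - {"dx": 0, "dy": 0, "dz": 0, "twist": 10.3}
    - {"dx": 0, "dy": 0, "dz": 0, "twist": 10.2}
    - {"dx": 12, "dy": -47, "dz": 0, "twist": 0}
    - {"dx": 12, "dy": -47, "dz": 0, "twist": 0}
    - {"dx": 11, "dy": -47, "dz": 0, "twist": 0}
    - {"dx": 0, "dy": 0, "dz": 0, "twist": 0}
    - {"dx": 0, "dy": 0, "dz": 0, "twist": 0}

```text
time_s: 30.82
position: [0.4195, 0.3685, 0.3329]
tcp_rot: [0.707, 0.707, -0.0, 0.0]
force: [0.2, 0.2, -0.8]
grip_width: 0.0546
finger_force: 21.6
```

Run:
```python
from m import *
s=status.read_state();print(s['position'].round(4),np.degrees(R.from_quat(s['tcp_rot']).as_euler('zyx')).round(2))
for n in('scene','top'):
    P=cam(n)[2]
    p=P[(np.hypot(P[...,0]-.419,P[...,1]-.260)<.025)&(P[...,2]>.06)&(P[...,2]<.1)]
    if len(p):
        t=p[p[:,2]>.086];print(n,len(p),((t.min(0)+t.max(0))/2).round(4),t.max(0).round(4))
        for z in np.arange(.06,.093,.003):
            q=p[abs(p[:,2]-z)<.0015]
            if len(q):print(z.round(3),len(q),q.min(0)[:2].round(3),q.max(0)[:2].round(3))
    h,S=hsvmask(cam(n)[0],'blue') if n=='scene' else (None,None)
    if n=='scene':
        t=s['position'];k=h&(S>100)&np.isfinite(P).all(-1)&(np.hypot(P[...,0]-t[0],P[...,1]-t[1]+.03)<.1)&(P[...,2]<.24)&(P[...,2]>.1)
        q=P[k];print('cup',len(q),np.percentile(q,1,axis=0).round(4),np.percentile(q,99,axis=0).round(4))
```

```text
[0.4195 0.3685 0.3329] [-8.9970e+01  1.0000e-02  1.7996e+02]
scene 106 [0.4224 0.2596 0.0884] [0.4352 0.2718 0.0907]
0.06 2 [0.424 0.259] [0.43  0.268]
0.063 8 [0.418 0.254] [0.428 0.263]
0.066 7 [0.424 0.251] [0.43  0.267]
0.069 6 [0.419 0.251] [0.427 0.267]
0.072 7 [0.416 0.254] [0.431 0.267]
0.075 8 [0.423 0.252] [0.429 0.266]
0.078 4 [0.422 0.251] [0.431 0.267]
0.081 6 [0.421 0.249] [0.432 0.269]
0.084 8 [0.421 0.248] [0.434 0.268]
0.087 33 [0.41  0.247] [0.435 0.27 ]
0.09 17 [0.415 0.25 ] [0.43  0.272]
cup 689 [0.3916 0.3005 0.1533] [0.4556 0.37   0.2181]
top 101 [0.4182 0.2606 0.0902] [0.4295 0.2733 0.0941]
0.081 1 [0.432 0.263] [0.432 0.263]
0.084 6 [0.407 0.249] [0.422 0.272]
0.087 31 [0.407 0.248] [0.429 0.273]
0.09 53 [0.407 0.248] [0.429 0.271]
```

>>> send_rows:
  motion:
    - {"dx": 0, "dy": 0, "dz": 30, "twist": 0}
    - {"dx": 0, "dy": 0, "dz": 30, "twist": 0}
    - {"dx": 0, "dy": 0, "dz": 15, "twist": 0}
    - {"dx": -8, "dy": 0, "dz": 0, "twist": 0}
    - {"dx": -8, "dy": 0, "dz": 0, "twist": 0}
    - {"dx": -6, "dy": 0, "dz": 0, "twist": 0}
    - {"dx": 0, "dy": 0, "dz": 0, "twist": 0}
    - {"dx": 0, "dy": 0, "dz": 0, "twist": 0}

```text
time_s: 31.98
position: [0.4192, 0.347, 0.2587]
tcp_rot: [0.707, 0.707, 0.0, 0.0]
force: [0.1, 0.8, -0.7]
grip_width: 0.055
finger_force: 21.6
```

>>> send_rows:
  motion:
    - {"dx": -4, "dy": 0, "dz": 0, "twist": 0}
    - {"dx": -4, "dy": 0, "dz": 0, "twist": 0}
    - {"dx": 0, "dy": 0, "dz": 0, "twist": 0}
    - {"dx": 0, "dy": 0, "dz": 0, "twist": 0}

```text
time_s: 32.48
position: [0.4191, 0.3388, 0.2581]
tcp_rot: [0.707, 0.707, -0.0, 0.0]
force: [-0.3, 0.6, -2.2]
grip_width: 0.0546
finger_force: 21.6
```

>>> send_rows:
  motion:
    - {"dx": -3, "dy": 0, "dz": 0, "twist": 0}
    - {"dx": -4, "dy": 0, "dz": -5, "twist": 0}
    - {"dx": -4, "dy": 0, "dz": -5, "twist": 0}
    - {"dx": -4, "dy": 0, "dz": -5, "twist": 0}
    - {"dx": 0, "dy": 0, "dz": 0, "twist": 0}
    - {"dx": 0, "dy": 0, "dz": 0, "twist": 0}

```text
time_s: 33.22
position: [0.4192, 0.3247, 0.2739]
tcp_rot: [0.707, 0.707, 0.001, -0.0]
force: [0.3, 5.4, 3.1]
grip_width: 0.0547
finger_force: 21.4
```

```bash
python3 s.py k2.png
```

```text
[0.4192 0.3247 0.2738]
cup pts 593 [0.3929 0.2559 0.0857] [0.4503 0.3251 0.1565]
```

View pics/k2.png

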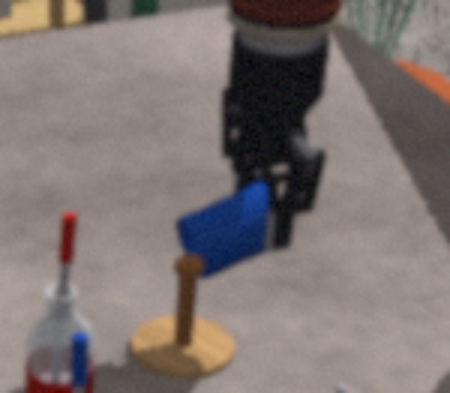

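It works: the cup has tipped mouth-down by about 20°, its rim caught at the peg head (188,262). Continuing the arc.

>>> send_rows:
  motion:
    - {"dx": -5, "dy": 0, "dz": -4.5, "twist": 0}
    - {"dx": -5, "dy": 0, "dz": -4.5, "twist": 0}
    - {"dx": -6, "dy": 0, "dz": -3.5, "twist": 0}
    - {"dx": -6, "dy": 0, "dz": -3, "twist": 0}
    - {"dx": -6, "dy": 0, "dz": -3, "twist": 0}
    - {"dx": 0, "dy": 0, "dz": 0, "twist": 0}

```text
time_s: 34.02
position: [0.4193, 0.2959, 0.292]
tcp_rot: [0.707, 0.707, 0.0, 0.0]
force: [0.2, 3.8, 0.6]
grip_width: 0.0544
finger_force: 21.2
```

```bash
python3 s.py k3.png
```

```text
[0.4192 0.296  0.2919]
cup pts 572 [0.3947 0.2364 0.0909] [0.4519 0.3026 0.166 ]
```

>>> send_rows:
  motion:
    - {"dx": -6, "dy": 0, "dz": -2, "twist": 0}
    - {"dx": -6, "dy": 0, "dz": -2, "twist": 0}
    - {"dx": -6, "dy": 0, "dz": -1, "twist": 0}
    - {"dx": -6, "dy": 0, "dz": 0, "twist": 0}
    - {"dx": -6, "dy": 0, "dz": 0, "twist": 0}
    - {"dx": -6, "dy": 0, "dz": 0, "twist": 0}
    - {"dx": 0, "dy": 0, "dz": 0, "twist": 0}

```text
time_s: 34.95
position: [0.4191, 0.2591, 0.2965]
tcp_rot: [0.708, 0.707, -0.0, 0.0]
force: [0.4, 1.1, -1.7]
grip_width: 0.0539
finger_force: 21.9
```

```bash
python3 s.py k4.png
```

```text
[0.4191 0.2592 0.2965]
cup pts 585 [0.3919 0.2249 0.0825] [0.4714 0.2832 0.1865]
```

View pics/k4.png

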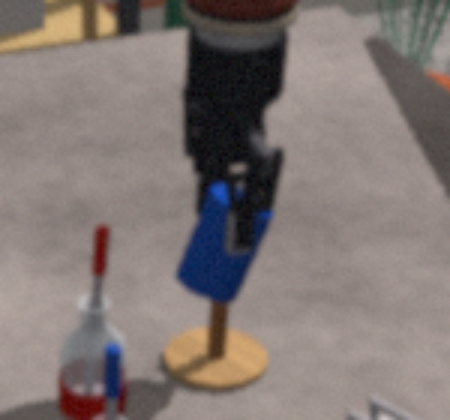

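The cup is now about 70° over, with the peg inside its mouth at (217,300). One more push will set it upright.

>>> send_rows:
  motion:
    - {"dx": -6, "dy": 0, "dz": 0, "twist": 0}
    - {"dx": -6, "dy": 0, "dz": 1, "twist": 0}
    - {"dx": -5, "dy": 0, "dz": 1, "twist": 0}
    - {"dx": 0, "dy": 0, "dz": 0, "twist": 0}

```text
time_s: 35.5
position: [0.4191, 0.2424, 0.2947]
tcp_rot: [0.707, 0.707, -0.0, 0.0]
force: [1.4, 2.2, -2.6]
grip_width: 0.0541
finger_force: 21.9
```

```bash
cat > t.py <<'E'
from m import *
im,d,P,T,f,c=cam('scene');s=status.read_state();t=s['position'];print(t.round(4))
k,S=hsvmask(im,'blue');k&=(S>100)&np.isfinite(P).all(-1)&(abs(P[...,0]-t[0])<.06)&(abs(P[...,1]-t[1])<.06)&(P[...,2]<.2)
v,u=np.nonzero(k);p=P[k]
for z0 in np.arange(.07,.18,.008):
    q=p[abs(p[:,2]-z0)<.004]
    if len(q)>5: print(z0.round(3),len(q),'y',np.percentile(q[:,1],[2,98]).round(4),'xmax',np.percentile(q[:,0],98).round(4))
E
python3 t.py
```

```text
[0.4191 0.2425 0.2948]
0.078 34 y [0.2238 0.2611] xmax 0.4486
0.086 54 y [0.2206 0.2628] xmax 0.4476
0.094 60 y [0.2227 0.2637] xmax 0.4482
0.102 64 y [0.2236 0.2657] xmax 0.4494
0.11 60 y [0.2245 0.2659] xmax 0.4486
0.118 52 y [0.2244 0.2686] xmax 0.4481
0.126 38 y [0.2263 0.2697] xmax 0.4507
0.134 37 y [0.2268 0.2693] xmax 0.4534
0.142 41 y [0.2275 0.2722] xmax 0.458
0.15 56 y [0.229  0.2705] xmax 0.4547
0.158 38 y [0.2289 0.25  ] xmax 0.4574
0.174 12 y [0.229  0.2548] xmax 0.4784
```

Only about 8° of tilt left. Push another 7 mm, then come back to centre.

>>> send_rows:
  motion:
    - {"dx": -4, "dy": 0, "dz": 0, "twist": 0}
    - {"dx": -4, "dy": 0, "dz": 0, "twist": 0}
    - {"dx": 0, "dy": 0, "dz": 0, "twist": 0}

```text
time_s: 35.92
position: [0.4191, 0.2345, 0.2948]
tcp_rot: [0.707, 0.707, -0.0, 0.0]
force: [1.5, 3.0, -1.0]
grip_width: 0.054
finger_force: 21.9
```

```bash
python3 t.py
```

```text
[0.4191 0.2346 0.2949]
0.078 37 y [0.2219 0.2595] xmax 0.4484
0.086 58 y [0.2219 0.2664] xmax 0.4486
0.094 53 y [0.2206 0.265 ] xmax 0.4505
0.102 59 y [0.2213 0.2637] xmax 0.4491
0.11 62 y [0.2216 0.2632] xmax 0.4502
0.118 45 y [0.2217 0.2643] xmax 0.4488
0.126 31 y [0.2216 0.2651] xmax 0.4539
0.134 42 y [0.2215 0.2634] xmax 0.4594
0.142 45 y [0.221  0.2673] xmax 0.4573
0.15 64 y [0.2209 0.2658] xmax 0.4513
0.158 21 y [0.2224 0.2636] xmax 0.4591
0.174 10 y [0.2219 0.2445] xmax 0.478
```

Upright now. Centre it over the peg and lower.

>>> send_rows:
  motion:
    - {"dx": 6, "dy": 0, "dz": 0, "twist": 0}
    - {"dx": 6, "dy": 0, "dz": 0, "twist": 0}
    - {"dx": 0, "dy": 0, "dz": 10, "twist": 0}
    - {"dx": 0, "dy": 0, "dz": 12, "twist": 0}
    - {"dx": 0, "dy": 0, "dz": 12, "twist": 0}
    - {"dx": 0, "dy": 0, "dz": 12, "twist": 0}
    - {"dx": 0, "dy": 0, "dz": 0, "twist": 0}

```text
time_s: 36.85
position: [0.4187, 0.2466, 0.2475]
tcp_rot: [0.707, 0.707, -0.001, -0.001]
force: [-0.4, -1.3, -1.0]
grip_width: 0.0538
finger_force: 21.7
```

>>> send_rows:
  motion:
    - {"dx": 0, "dy": 0, "dz": 5, "twist": 0}
    - {"dx": 0, "dy": 0, "dz": 4, "twist": 0}
    - {"dx": 0, "dy": 0, "dz": 3, "twist": 0}
    - {"dx": 0, "dy": 0, "dz": 0, "twist": 0}

```text
time_s: 37.35
position: [0.419, 0.2469, 0.2366]
tcp_rot: [0.707, 0.707, -0.0, -0.0]
force: [0.4, -0.7, -1.0]
grip_width: 0.0537
finger_force: 21.7
```

```bash
sed -i 's/arange(.07/arange(.01/' t.py; python3 t.py
```

```text
[0.4191 0.2469 0.2368]
0.018 20 y [0.2342 0.2714] xmax 0.4472
0.026 49 y [0.2335 0.2751] xmax 0.4513
0.034 46 y [0.2331 0.2746] xmax 0.4496
0.042 55 y [0.2336 0.2775] xmax 0.4491
0.05 54 y [0.2332 0.2754] xmax 0.4493
0.058 49 y [0.2338 0.2757] xmax 0.4477
0.066 31 y [0.233  0.2755] xmax 0.4521
0.074 38 y [0.2336 0.2779] xmax 0.4518
0.082 37 y [0.2345 0.2756] xmax 0.4585
0.09 39 y [0.2336 0.2756] xmax 0.4526
0.098 48 y [0.2336 0.2631] xmax 0.4448
0.114 9 y [0.2323 0.2578] xmax 0.4782
0.122 10 y [0.2332 0.2399] xmax 0.4559
0.13 8 y [0.2299 0.2404] xmax 0.4712
```

>>> send_rows:
  motion:
    - {"dx": 0, "dy": 0, "dz": 2, "twist": 0}
    - {"dx": 0, "dy": 0, "dz": 1.5, "twist": 0}
    - {"dx": 0, "dy": 0, "dz": 0, "twist": 0}

```text
time_s: 37.78
position: [0.4191, 0.247, 0.2337]
tcp_rot: [0.707, 0.707, 0.0, 0.0]
force: [-1.1, -1.5, 5.2]
grip_width: 0.0539
finger_force: 22.5
```

>>> send_rows:
  motion:
    - {"dx": 0, "dy": 0, "dz": 1.5, "twist": 0}
    - {"dx": 0, "dy": 0, "dz": 1.5, "twist": 0}
    - {"dx": 0, "dy": 0, "dz": 0, "twist": 0}

```text
time_s: 38.15
position: [0.4191, 0.2475, 0.2323]
tcp_rot: [0.707, 0.707, 0.0, 0.001]
force: [-10.7, -7.7, 30.9]
grip_width: 0.0541
finger_force: 26.4
```

Seated: 31 N against the peg. Release and withdraw straight up.

>>> send_rows:
  motion:
    - {"dx": 0, "dy": 0, "dz": -1.5, "twist": 0}
    - {"dx": 0, "dy": 0, "dz": 0, "twist": 0}
    - {"dx": 0, "dy": 0, "dz": 0, "twist": 0}
    - {"dx": 0, "dy": 0, "dz": 0, "twist": 0}
    - {"dx": 0, "dy": 0, "dz": 0, "twist": 0}
    - {"dx": 0, "dy": 0, "dz": -20, "twist": 0}
    - {"dx": 0, "dy": 0, "dz": -30, "twist": 0}
    - {"dx": 0, "dy": 0, "dz": -40, "twist": 0}
  claw: 1

```text
time_s: 39.15
position: [0.4188, 0.2467, 0.3221]
tcp_rot: [0.707, 0.707, -0.001, -0.0]
force: [0.8, 0.5, -0.1]
grip_width: 0.0856
finger_force: 0.0
```

>>> send_rows:
  motion:
    - {"dx": 0, "dy": 0, "dz": -40, "twist": 0}
    - {"dx": 40, "dy": 20, "dz": -20, "twist": 0}
    - {"dx": 50, "dy": 20, "dz": 0, "twist": 0}
    - {"dx": 50, "dy": 20, "dz": 0, "twist": 0}
    - {"dx": 0, "dy": 0, "dz": 0, "twist": 0}
    - {"dx": 0, "dy": 0, "dz": 0, "twist": 0}

```text
time_s: 39.9
position: [0.4789, 0.3868, 0.3812]
tcp_rot: [0.707, 0.707, -0.001, -0.0]
force: [-0.0, -0.4, -0.6]
grip_width: 0.0857
finger_force: 0.0
```

Run:
```python
from m import *
im,d,P,T,f,c=cam('scene');cv2.imwrite('pics/f.png',cv2.resize(im[130:300,190:530],None,fx=2.3,fy=2.3))
I,_,Q,*_=cam('top')
k=(np.hypot(Q[...,0]-.42,Q[...,1]-.26)<.04)&(Q[...,2]>.07);p=Q[k];t=p[p[:,2]>.088]
print('cup top z',np.percentile(t[:,2],[5,50,95]).round(4),((t.min(0)+t.max(0))/2).round(4))
for nm,col,x,y in (('blue','blue',.595,.0916),('yellow','yellow',.584,-.057),('red','red',.441,.138),('green','green',.450,-.025)):
    k=(np.hypot(Q[...,0]-x,Q[...,1]-y)<.06)&(Q[...,2]>.09)&(Q[...,2]<.107)
    p=Q[k];print(nm,len(p),((p.min(0)+p.max(0))/2).round(4) if len(p) else '')
    m,S=hsvmask(im,col);k=m&(S>120)&(np.hypot(P[...,0]-x,P[...,1]-y)<.06)&(P[...,2]>.105);p=P[k]
    if len(p):print('  grip z',np.percentile(p[:,2],[1,99]).round(4),p.mean(0).round(3))
```

```text
cup top z [0.0932 0.6434 0.657 ] [0.4187 0.26   0.3747]
blue 60 [0.5951 0.0916 0.0964]
  grip z [0.128  0.1642] [0.601 0.091 0.147]
yellow 78 [ 0.5839 -0.0569  0.0976]
red 64 [0.4414 0.1382 0.0986]
  grip z [0.1263 0.1642] [0.443 0.143 0.147]
green 74 [ 0.4504 -0.0251  0.097 ]
  grip z [0.1289 0.1641] [ 0.457 -0.024  0.148]
```

View pics/f.png

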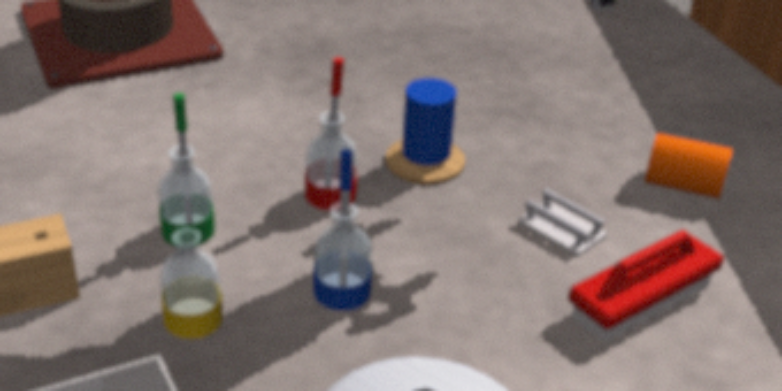

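The red (337,95), green (180,130) and blue (345,180) straws stand in their matching bottles. Their grip tops are at 164 mm, which puts the feet on the bottle floors. The cup at (430,120) is fully down on the peg, with its top at about 94 mm. All four bottles are upright and the brush is untouched.

```bash
python3 -c "
from station import robot
print(robot.hand_in())"
```

```text
the job is handed in; nothing more can be done
None
```

I handed the job in after about 40 s of robot time: the red, green and blue straws are down in their matching bottles (there was no yellow straw), the blue cup is upside down and fully on the peg, and all four bottles are upright, though the red one was knocked a few centimetres aside during the run.

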